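# Close up the carton row on the stock rail

## Task

Push the row of four small cartons along the stock rail towards its end stop, all four together as one row, until the first carton sits against the stop and the others close up behind it with no gaps, so that the open end of the rail is free for new stock. Only push them with the closed fingers: do not pick up, lift or tip the cartons, do not pull the row apart, do not crush it against the stop, and leave the bottle, the jar and the tape roll beside the rail where they are. Then move clear.

Things in the scene. Friction and masses are not known exactly. Their poses are not given: they have to be found in the camera images.
- stop_face (a point): Centre of the end stop's inner face, at the level of the rail's floor. The stock rail is a fixed dark steel base 420 x 130 mm, 8 mm thick (its floor is 8 mm above the bench), with two aluminium side guides 16 mm high above the floor and 106 mm apart, and an aluminium end stop 130 mm wide, 10 mm thick and 40 mm high above the floor. x points along the rail, from its open end towards the stop (so the free floor runs 400 mm towards -x); y points across the rail; z up.
- carton_1: First (nearest the stop) of four like closed white cartons with a red stripe, about 45 mm along the rail (x), 100 mm across it (y), 50 mm high, about 0.15 kg, loose on the rail's floor between the guides with 3 mm play on each side. Origin: centre of the underside; its x axis is along the rail, towards the stop. The cartons start in a row, touching to within 1 mm, 50 to 130 mm short of the stop.
- carton_2: Second of four like closed white cartons with a red stripe, about 45 mm along the rail (x), 100 mm across it (y), 50 mm high, about 0.15 kg, loose on the rail's floor between the guides with 3 mm play on each side. Origin: centre of the underside; its x axis is along the rail, towards the stop. The cartons start in a row, touching to within 1 mm, 50 to 130 mm short of the stop.
- carton_3: Third of four like closed white cartons with a red stripe, about 45 mm along the rail (x), 100 mm across it (y), 50 mm high, about 0.15 kg, loose on the rail's floor between the guides with 3 mm play on each side. Origin: centre of the underside; its x axis is along the rail, towards the stop. The cartons start in a row, touching to within 1 mm, 50 to 130 mm short of the stop.
- carton_4: Last (farthest from the stop) of four like closed white cartons with a red stripe, about 45 mm along the rail (x), 100 mm across it (y), 50 mm high, about 0.15 kg, loose on the rail's floor between the guides with 3 mm play on each side. Origin: centre of the underside; its x axis is along the rail, towards the stop. The cartons start in a row, touching to within 1 mm, 50 to 130 mm short of the stop.
- lube_bottle: Yellow bottle with a black nozzle, 42 mm wide, 126 mm high, standing on the bench beside the rail, on the side away from the robot. Origin: centre of the underside. Bystander.
- grease_jar: White jar with a black lid, 54 mm wide, 70 mm high, standing on the bench beside the rail, on the side away from the robot. Origin: centre of the underside. Bystander.
- tape_roll: Blue roll of tape, 62 mm wide, 19 mm high, lying on the bench beyond the end stop. Origin: centre of the underside. Bystander.
Things that resemble listed ones, but are neither listed nor needed, are in the scene too. What is shaped like the carton_2 but green or purple is not meant. Leave any turquoise look-alike of the carton_1 alone.

How it is judged (in metres and radians):
At the end, for the whole second after the job is handed in: The four cartons lie flat, square and at rest between the guides, in their order: the first within 4 mm of the stop, each other within 6 mm of its place in a row closed up tight against the stop. Bottle, jar and tape roll upright, within 15 mm of their starts (x of carton_1 in the frame of stop_face between -0.0265 and -0.0175 m and x of carton_2 in the frame of stop_face between -0.0735 and -0.0625 m and x of carton_3 in the frame of stop_face between -0.1185 and -0.1075 m and x of carton_4 in the frame of stop_face between -0.1635 and -0.1525 m and height (world z) of each of carton_1, carton_2, carton_3, carton_4 below 0.012 m and angle between each of carton_1, carton_2, carton_3, carton_4's own z axis and vertical below 0.05 rad and angle between the x axis of each of carton_1, carton_2, carton_3, carton_4 and the x axis of stop_face, either way round below 0.08 rad and linear speed of each of carton_1, carton_2, carton_3, carton_4 below 0.01 m/s and y of carton_1 in the frame of stop_face between -0.008 and 0.008 m and y of carton_2 in the frame of stop_face between -0.008 and 0.008 m and y of carton_3 in the frame of stop_face between -0.008 and 0.008 m and y of carton_4 in the frame of stop_face between -0.008 and 0.008 m and angle between each of lube_bottle, grease_jar, tape_roll's own z axis and vertical below 0.1 rad and distance of each of lube_bottle, grease_jar, tape_roll from where it was at the start of the episode below 0.015 m); the robot touches nothing.
It fails at once if a carton was lifted (its underside more than 10 mm above the rail's floor) (height (world z) of any of carton_1, carton_2, carton_3, carton_4 above 0.018 m).
It fails at once if a carton was tipped by more than 17 degrees (angle between any of carton_1, carton_2, carton_3, carton_4's own z axis and vertical above 0.3 rad).
It fails at once if the row was pulled apart (a gap of more than 15 mm between neighbours) (distance between carton_1 and carton_2 above 0.06 m or distance between carton_2 and carton_3 above 0.06 m or distance between carton_3 and carton_4 above 0.06 m).
It fails at once if the row was crushed (more than 60 N between the robot and a carton) (contact force between any of the arm, the fingers and carton_1 above 60 N or contact force between any of the arm, the fingers and carton_2 above 60 N or contact force between any of the arm, the fingers and carton_3 above 60 N or contact force between any of the arm, the fingers and carton_4 above 60 N).
It fails at once if a bystander was moved by more than 15 mm or tipped (distance of any of lube_bottle, grease_jar, tape_roll from where it was at the start of the episode above 0.015 m or angle between any of lube_bottle, grease_jar, tape_roll's own z axis and vertical above 0.3 rad).
It also fails if it takes over 34 s, if anything falls off the work surface, if the arm or the gripper's body presses on something with over 40 N, if the wrist force passes 120 N, or if a joint passes its speed limit or range.

## Robot

A 6-joint arm with a two-finger parallel gripper is mounted at the origin on a cart in front of the work surface, level with it; the furniture and walls round the work are solid. World frame = base frame: x ahead of the robot, y to its left, z up, the work surface at z = 0. Lengths are in m, angles in degrees, forces in N, time in s.
With the tool pointing down it reaches from about 0.325 to 0.85 m from the base axis. Payload 15.5 kg.
Tool frame: the origin (TCP) lies at the very end of the fingers, on their centre line; the grasp point (between the pads) lies arm.grip_depth behind it (arm.grip_depth is the distance from the TCP to the grasp point, in m); z points along the fingers, y is the direction in which the jaws open and shut (so a half turn about z gives the same grasp; the last joint's range is limited). The gripper opens to 91 mm and grips with 3 to 60 N. Pads are 32 mm wide; open, the fingers measure 118 mm over their backs; the gripper's body (76 mm by 178 mm) begins 60 mm behind the grasp point.
Start: joints at [-71.878, 28.281, 77.091, -0, 74.628, -5.472], TCP at [0.25, -0.573, 0.214] pointing down, gripper open.
Joint ranges: [-166.48, 166.48], [-47.26, 123.95], [12.59, 153.08], [-70.14, 250.14], [6.76, 159.57], [-176.63, 176.63]. Speed limits (degrees/s): [108.29, 108.29, 147.25, 172.46, 172.46, 172.46].

## Interface

Orientations are given as a 3x3 rotation matrix whose columns are the frame's x, y, z axes.
In Python, from rig import arm gives the robot as it stands. Calls block until the motion is done:
- arm.move_to(position, orientation): joint-space move of the TCP to a pose.
- arm.move_l(position, orientation=None, feed=0.15): straight line of the TCP; orientation=None keeps the orientation; feed is the mean speed in m/s.
- arm.move_joints(angles): joint-space move.
- arm.grip(opening): finger opening in m; the grip force is fixed at half the most; returns when the fingers have stopped.
- arm.sleep(seconds).
- arm.solve_ik(position, orientation): joint angles nearest the present ones, or None.
- arm.snapshot(name): name is "side" or "top"; returns the picture (384x512x3 uint8, red, green, blue); there is no depth.
- arm.get_calibration(name): a dict with "intrinsics" (3x3 intrinsics, pixels), "k1" (the pictures are not rectified: a ray, as slopes to the right and down, at radius r is drawn at 1 + k1 r^2 times it, then the intrinsics apply), "cam_to_world" (4x4, takes a point from camera to world coordinates). Camera axes: x right, y down, z forward; pixel columns grow to the right and rows downward; lengths in m; the calibration is good to about 2 mm. A picture is of the moment at which its call begins. get_calibration takes no time and is no camera call.
A pose or a line that the arm cannot do raises arm.Unreachable and nothing moves.
- arm.sign_off(): hands the job in, once; it reports no verdict.
Readings, each from a call of its own:
- arm.current_t(): time.
- arm.current_joint_positions(): joint angles.
- arm.current_dq(): joint speeds.
- arm.current_tau(): joint torques, N m.
- arm.current_ee_pos(): TCP position.
- arm.current_tool_rot(): TCP orientation.
- arm.current_force(): force on the tool from outside, world axes, zero at the start.
- arm.current_torque(): the same for the moment, N m.
- arm.current_width(): finger opening in m.
Only numpy, scipy, OpenCV 4.12 (cv2) and the standard library are available. Lean on these libraries where they do the work, as an engineer would, in place of code of your own. Each camera call takes 0.05 s, during which the arm holds its last target.

## Working session

There is one attempt and no reset: what is moved stays moved. The work goes in short steps, each a Python script; the robot and the scene stay as the last script left them, time stands still between calls to the robot, and variables do not carry over. Pictures are saved under pics/ and viewed, and the job is handed in when it is done.

```bash
ls; mkdir -p pics
python3 - <<'E'
from rig import arm
import cv2
for n in("side","top"):
    im=arm.snapshot(n); cv2.imwrite(f"pics/{n}0.png",im[:,:,::-1])
    c=arm.get_calibration(n); print(n,c)
print(arm.current_t(),arm.grip_depth)
E
```

```text
pics
side {'intrinsics': array([[392.32862764,   0.        , 254.65099685],
       [  0.        , 392.32862764, 194.64752625],
       [  0.        ,   0.        ,   1.        ]]), 'k1': 0.037759409271216744, 'cam_to_world': array([[-0.99827404, -0.04227967,  0.04075998,  0.57513328],
       [-0.05859564,  0.67054423, -0.73955188,  0.83164662],
       [ 0.00393663, -0.7406638 , -0.6718643 ,  0.73858758],
       [ 0.        ,  0.        ,  0.        ,  1.        ]])}
top {'intrinsics': array([[379.283485  ,   0.        , 258.81003883],
       [  0.        , 379.283485  , 187.86831351],
       [  0.        ,   0.        ,   1.        ]]), 'k1': -0.12272637511038569, 'cam_to_world': array([[ 0.00831973, -0.99709355,  0.07573136,  0.54630429],
       [-0.99946889, -0.01067799, -0.03078836,  0.08420753],
       [ 0.03150753, -0.07543499, -0.99665282,  1.08771508],
       [ 0.        ,  0.        ,  0.        ,  1.        ]])}
0.1 0.0188
```

View pics/side0.png

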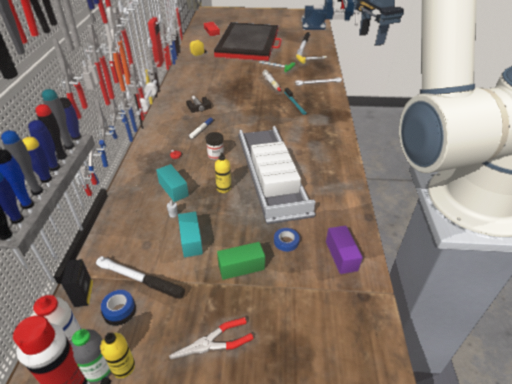

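View pics/top0.png

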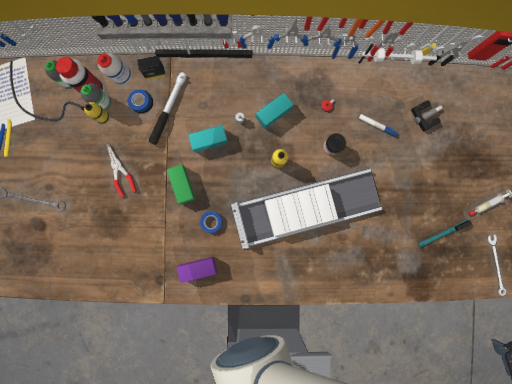

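The side view shows the rail from (243,133) to (313,212), with the stop at the near end. In the top view the rail runs from the stop at about (240,225) to the open end at about (377,190), and the white cartons cover about x 267–338. I'll zoom in on both.

Run:
```python
import cv2
a=cv2.imread("pics/top0.png")[160:260,220:395]; cv2.imwrite("pics/topz.png",cv2.resize(a,None,fx=4.5,fy=4.5,interpolation=cv2.INTER_CUBIC))
a=cv2.imread("pics/side0.png")[120:225,200:330]; cv2.imwrite("pics/sidez.png",cv2.resize(a,None,fx=5,fy=5,interpolation=cv2.INTER_CUBIC))
```

```text
(no output)
```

View pics/topz.png

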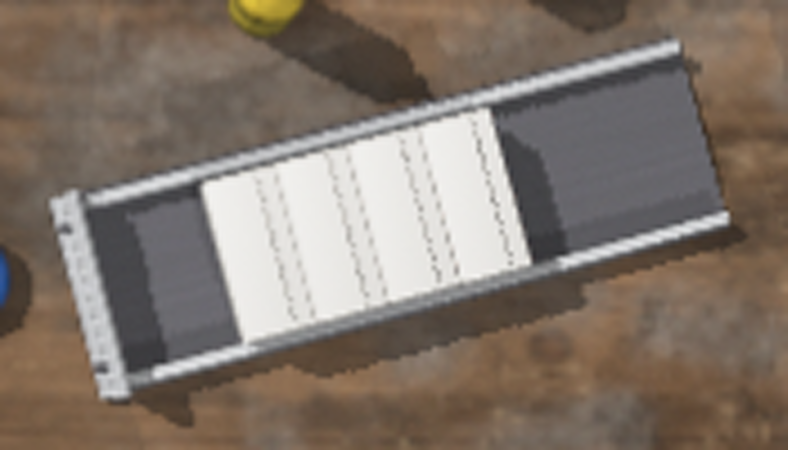

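View pics/sidez.png

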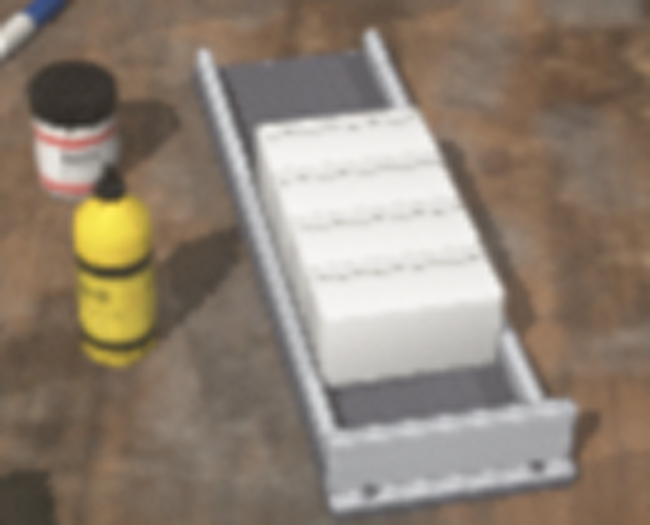

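The zoomed views show four white cartons. In the top zoom the row's top face has corners at about (203,184), (490,108), (530,265) and (245,343). The inner edge of the stop's top runs from about (78,192) to (130,392). Next I'll segment these and cast rays.

```bash
cat > h.py <<'E'
import numpy as np,cv2
from rig import arm
def ray(n,px,z):
    c=arm.get_calibration(n);K=c["intrinsics"];T=c["cam_to_world"]
    px=np.atleast_2d(np.asarray(px,float))
    d=(px-[K[0,2],K[1,2]])/[K[0,0],K[1,1]]
    u=d.copy()
    for _ in range(20): u=d/(1+c["k1"]*(u**2).sum(1,keepdims=True))
    r=np.c_[u,np.ones(len(u))]@T[:3,:3].T; o=T[:3,3]
    return (o+r*((z-o[2])/r[:,2:3]))[:,:2]
def row(im):
    hsv=cv2.cvtColor(im,cv2.COLOR_RGB2HSV)
    m=((hsv[...,2]>205)&(hsv[...,1]<25)).astype(np.uint8); k=np.zeros_like(m);k[160:260,220:395]=1
    m=cv2.morphologyEx(m*k,cv2.MORPH_CLOSE,np.ones((3,3))); 
    m=cv2.morphologyEx(m,cv2.MORPH_OPEN,np.ones((7,7)))
    cs,_=cv2.findContours(m,cv2.RETR_EXTERNAL,cv2.CHAIN_APPROX_NONE)
    return max(cs,key=cv2.contourArea)[:,0,:],m
E
python3 - <<'E'
from h import *
im=cv2.imread("pics/top0.png")[:,:,::-1].copy()
c,m=row(im); w=ray("top",c,0.058)
print(cv2.minAreaRect((w*1000).astype(np.float32)))
cv=lambda p:(np.array(p,float)+.5)/4.5-.5+[220,160]
cor=ray("top",cv([(203,184),(490,108),(530,265),(245,343)]),.058);print("row",cor)
print(np.linalg.norm(np.diff(cor,axis=0,append=cor[:1]),axis=1))
st=ray("top",cv([(78,192),(130,392),(52,200),(103,397)]),.048);print("stop in,in,out,out",st, np.linalg.norm(st[0]-st[1]),np.linalg.norm(st[2]-st[3]))
g=ray("top",cv([(678,41),(92,188),(728,224),(135,385)]),.024);print("guides",g)
sz=lambda p:(np.array(p,float)+.5)/5-.5+[200,120]
print("side row",ray("side",sz([(315,308),(500,290),(412,107),(260,127)]),.058))
print("side stop in(top)",ray("side",sz([(330,432),(575,402)]),.048))
print("side floor base open",ray("side",sz([(223,65),(362,50)]),.008))
for n,a in(("up guide",g[:2]),("lo guide",g[2:]),("rowtop",cor[:2]),("rowbot",cor[3:1:-1])):
    d=a[0]-a[1]; print(n,np.degrees(np.arctan2(d[1],d[0])))
d=st[1]-st[0];print("stop ang",np.degrees(np.arctan2(d[1],d[0])))
E
```

```text
((567.2526245117188, -63.30171203613281), (98.1021728515625, 181.1031494140625), 15.228080749511719)
row [[ 0.59027816  0.03602908]
 [ 0.63836114 -0.1395083 ]
 [ 0.54262525 -0.16386629]
 [ 0.49476198  0.01001958]]
[0.18200369 0.09878599 0.18035296 0.09899412]
stop in,in,out,out [[0.5850841  0.11168021]
 [0.46420763 0.07885227]
 [0.58005564 0.12743216]
 [0.46107316 0.09516105]] 0.12525491570941374 0.12328121001692109
guides [[ 0.6859481  -0.26980188]
 [ 0.58855895  0.10362863]
 [ 0.56896347 -0.30111609]
 [ 0.46665761  0.07567191]]
side row [[ 0.59828022  0.02753135]
 [ 0.4987846   0.00612233]
 [ 0.54770083 -0.16494375]
 [ 0.63853474 -0.13810908]]
side stop in(top) [[0.5867683  0.11256601]
 [0.46139292 0.08227507]]
side floor base open [[ 0.6725635  -0.2794009 ]
 [ 0.58001265 -0.30369528]]
up guide -75.38307676067829
lo guide -74.80923078415584
rowtop 105.31863962132422
rowbot 105.38993022343544
stop ang -164.80594965078868
```

The measurements agree. The rail's +x axis is at yaw about 105°, and the stop face is at about (0.524, 0.096). The row measures 181 × 99 mm, which matches 180 × 100, and its front is about 75 mm short of the stop. I'll close the fingers with the jaw axis along the rail, so the body stays inside the rail's width, and approach behind carton_4.

```bash
cat >> h.py <<'E'
TH=np.radians(105.1); E_=np.array([np.cos(TH),np.sin(TH)]); N_=np.array([-np.sin(TH),np.cos(TH)])
S=np.array([.524,.096])
def P(x,z,y=0): return np.r_[S+x*E_+y*N_,z]
def R(s=1):
    y=np.r_[s*E_,0]; z=np.array([0,0,-1.]); return np.c_[np.cross(y,z),y,z]
E
python3 - <<'E'
from h import *
print(P(-.31,.2))
sol=[]
for s in(1,-1):
    q=[arm.solve_ik(P(x,z),R(s)) for x,z in((-.31,.2),(-.31,.022),(-.19,.022))]; print(s,[None if a is None else np.round(a,1) for a in q])
    sol.append((abs(q[0]-np.array(arm.current_joint_positions())).max() if q[0] is not None else 1e9,s))
s=min(sol)[1];print(s)
arm.grip(0.0); print(arm.current_width(),arm.current_t())
arm.move_to(P(-.31,.15),R(s)); print(arm.current_t())
arm.move_l(P(-.31,.022),feed=.12); print(arm.current_t(),arm.current_ee_pos(),arm.current_force())
cv2.imwrite("pics/side1.png",arm.snapshot("side")[:,:,::-1]);cv2.imwrite("pics/top1.png",arm.snapshot("top")[:,:,::-1])
E
```

```text
[ 0.6047564  -0.20329652  0.2       ]
1 [array([ -23.9,   30.1,   76.1,   -0. ,   73.8, -129. ]), array([ -23.9,   42. ,   85. ,   -0. ,   53. , -129. ]), array([ -14.6,   38.8,   93.8,   -0. ,   47.4, -119.7])]
-1 [array([-23.9,  30.1,  76.1,  -0. ,  73.8,  51. ]), array([-23.9,  42. ,  85. ,  -0. ,  53. ,  51. ]), array([-14.6,  38.8,  93.8,  -0. ,  47.4,  60.3])]
-1
0.0003966259145881615 1.4667
3.3333
4.55 [ 0.60522912 -0.20351992  0.02273178] [ 0.95310565 -0.03733109  0.01195592]
```

Run:
```python
import cv2,numpy as np
a=cv2.resize(cv2.imread("pics/side1.png")[90:225,200:340],None,fx=4,fy=4)
b=cv2.resize(cv2.imread("pics/top1.png")[140:270,220:410],None,fx=4,fy=4)
cv2.imwrite("pics/s1z.png",a);cv2.imwrite("pics/t1z.png",b)
```

```text
(no output)
```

View pics/s1z.png

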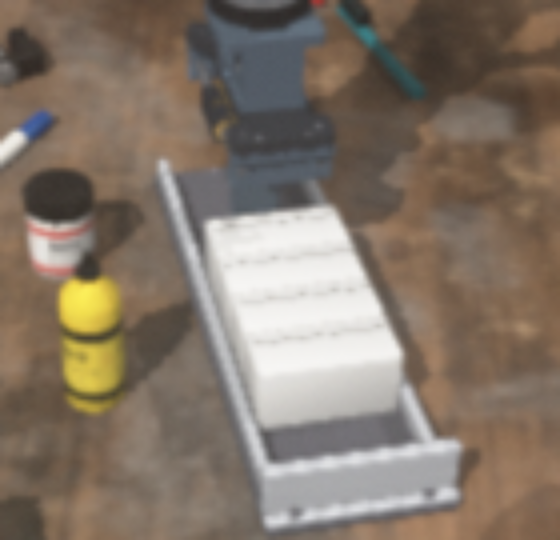

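View pics/t1z.png

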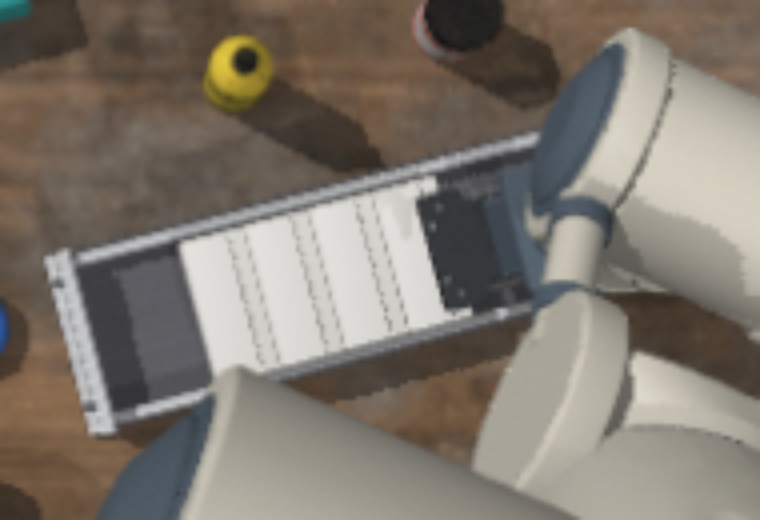

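The tool is behind carton_4, centred in the rail: fingers at about (270,190) in the side zoom, with clearance to the jar and bottle. Now I'll make a guarded advance until contact.

Run:
```python
from h import *
arm.sleep(.2)
f0=np.array(arm.current_force());print(f0,arm.current_t())
x=-.31
arm.move_l(P(-.285,.022),feed=.05)
print(-.285,(np.array(arm.current_force())-f0)[:2]@E_)
x=-.285
while x<-.25:
    x+=.003; arm.move_l(P(x,.022),feed=.03)
    f=-(np.array(arm.current_force())-f0)[:2]@E_; print(round(x,4),round(f,2),round(arm.current_t(),2))
    if f>1.0: break
```

```text
[0.28785858 0.86420338 0.39695779] 4.85
-0.285 -0.30376993612205233
-0.282 -0.14 5.75
-0.279 0.32 6.0
-0.276 0.39 6.25
-0.273 -0.12 6.5
-0.27 0.87 6.75
-0.267 0.29 7.0
-0.264 2.01 7.25
```

Contact came at x ≈ -0.267, where -0.270 was expected, so the seat should be near -0.193. I'll push smoothly to -0.205 with force checks, then take small steps.

Run:
```python
from h import *
f0=np.array([.3,.5,.3])
F=lambda:-(np.array(arm.current_force())-f0)[:2]@E_
x=-.264
for x in(-.25,-.235,-.22,-.207):
    arm.move_l(P(x,.022),feed=.04); f=F(); print(x,round(f,2),round(arm.current_t(),2))
    if f>12: break
n=0
while f<=8 and x<-.186:
    x+=.0015; arm.move_l(P(x,.022),feed=.015)
    f=F(); print(round(x,4),round(f,2),round(arm.current_t(),2))
cv2.imwrite("pics/side2.png",arm.snapshot("side")[:,:,::-1]);cv2.imwrite("pics/top2.png",arm.snapshot("top")[:,:,::-1])
a=cv2.resize(cv2.imread("pics/side2.png")[90:225,200:340],None,fx=4,fy=4)
b=cv2.resize(cv2.imread("pics/top2.png")[140:270,220:410],None,fx=4,fy=4)
cv2.imwrite("pics/s2z.png",a);cv2.imwrite("pics/t2z.png",b)
```

```text
-0.25 -0.56 7.75
-0.235 0.97 8.28
-0.22 1.09 8.8
-0.207 -0.1 9.28
-0.2055 2.92 9.53
-0.204 4.08 9.78
-0.2025 4.1 10.03
-0.201 5.08 10.28
-0.1995 3.18 10.53
-0.198 3.31 10.78
-0.1965 4.35 11.03
-0.195 3.75 11.28
-0.1935 3.48 11.53
-0.192 4.09 11.78
-0.1905 13.26 12.03
```

View pics/s2z.png

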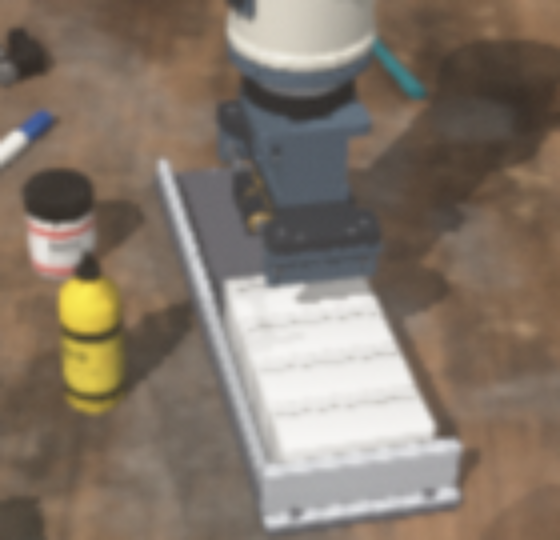

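View pics/t2z.png

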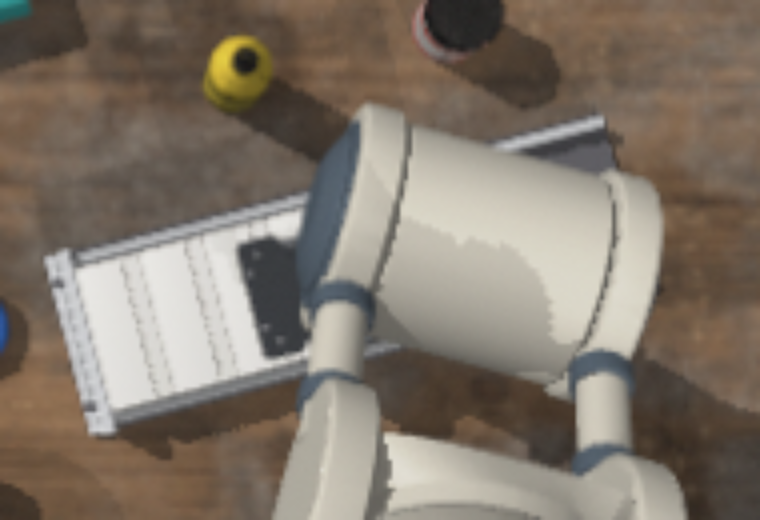

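The row now meets the stop in both views: no dark floor is left at (75–110, 265–410) in the top zoom. The force also jumped from 4 to 13 N at -0.1905. I'll back straight off, lift, move clear and check.

Run:
```python
from h import *
arm.move_l(P(-.26,.022),feed=.08); arm.move_l(P(-.30,.17),feed=.15)
arm.move_joints([-71.878, 28.281, 77.091, 0, 74.628, -5.472]); print(arm.current_t())
im=arm.snapshot("top");si=arm.snapshot("side")
cv2.imwrite("pics/top3.png",im[:,:,::-1]);cv2.imwrite("pics/side3.png",si[:,:,::-1])
cv2.imwrite("pics/t3z.png",cv2.resize(cv2.imread("pics/top3.png")[140:270,190:380],None,fx=4,fy=4,interpolation=cv2.INTER_CUBIC))
cv2.imwrite("pics/s3z.png",cv2.resize(cv2.imread("pics/side3.png")[120:255,180:330],None,fx=4,fy=4,interpolation=cv2.INTER_CUBIC))
c,_=row(im); w=(ray("top",c,.058)-S); r=np.c_[w@E_,w@N_]
print("row x",r[:,0].min(),r[:,0].max(),"y",r[:,1].min(),r[:,1].max())
a=cv2.imread("pics/top0.png")[:,:,::-1].copy()
for n,lo,hi,(x0,y0,x1,y1) in(("bottle",(20,120,80),(35,255,255),(260,140,300,175)),("tape",(100,120,60),(125,255,255),(195,205,228,240)),("jar",(0,0,0),(180,255,50),(320,128,350,158))):
    p=[]
    for i in(a,im):
        m=cv2.inRange(cv2.cvtColor(i[y0:y1,x0:x1].copy(),cv2.COLOR_RGB2HSV),lo,hi); M=cv2.moments(m,True); p.append((M["m10"]/M["m00"],M["m01"]/M["m00"]))
    print(n,"px shift",np.subtract(p[1],p[0]))
```

```text
16.2
row x -0.17987757396897314 0.002688212219236516 y -0.05011598122819689 0.0479581757549187
bottle px shift [0.04661017 0.02542373]
tape px shift [0.00445791 0.0539136 ]
jar px shift [0.01831502 0.04029304]
```

View pics/t3z.png

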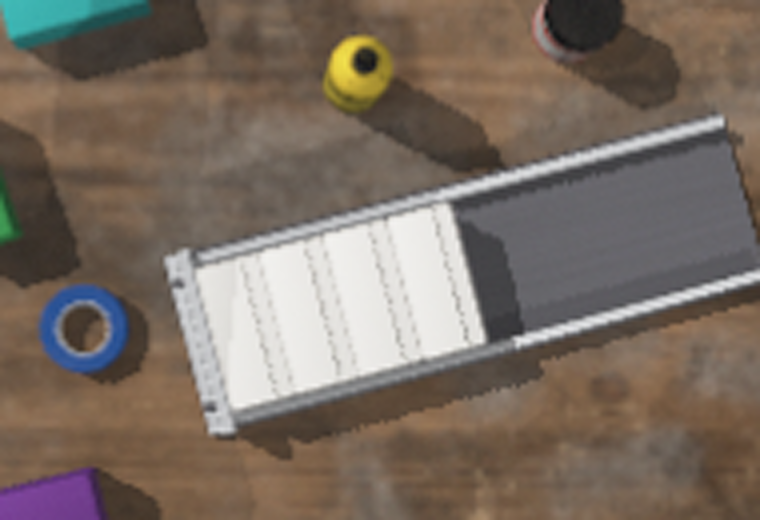

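View pics/s3z.png

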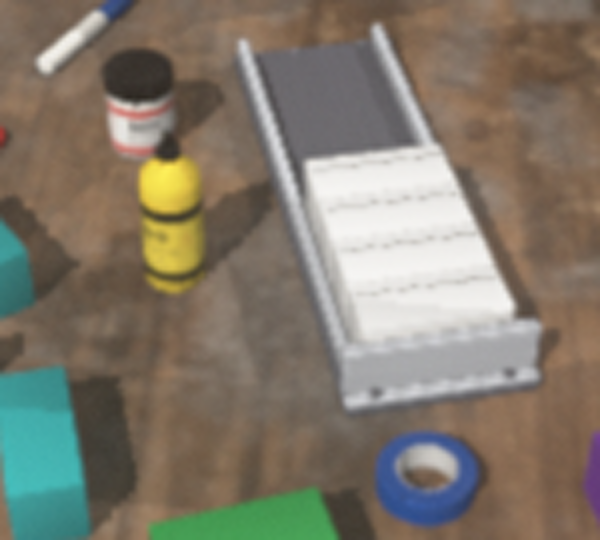

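The row now spans x from -0.180 to +0.003 in the stop frame, closed and square against the stop. The bystanders have not moved, and the arm is clear. Handing in.

```bash
python3 -c "
from rig import arm
arm.sign_off(); print(arm.current_t())"
```

```text
the job is handed in; nothing more can be done
the job is handed in; nothing more can be done
```

I pushed the four cartons about 75 mm along the rail with the closed fingers until the first one met the end stop. Then I backed off, moved the arm clear and handed the job in at about 16 s.

- **Push force:** it held at about 4 N along the rail, then rose to about 13 N when the row seated, and I stopped there. The limit is 60 N.
- **Final row:** in the last top view it spans x from -0.180 to +0.003 m and y within ±0.050 m in the stop frame. The expected values are -0.180 to 0 and ±0.050. The 3 mm overshoot at the stop end is within calibration and masking error, because the bright stop edge touches the white mask. No gaps show in either view.
- **Bystanders:** the bottle, jar and tape roll shifted less than 0.1 pixel in the top view.
- **Disagreements:** the stop's inner edge measured 125 mm wide in the top view instead of 130 mm, and the two cameras placed the stop face about 2 mm apart. Force readings were noisy by about 0.5–1 N while finding first contact, so that point is only good to about 3 mm. The seat was judged by the force jump and the pictures.

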